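# Take the depth of a temperature pocket with a depth rod and stop disc

### The job

Take the depth of the temperature pocket in the strainer's lid: take the steel depth rod with the red stop disc out of the gauge stand and lower it gently into the pocket until it bottoms out. Then, with the rod kept on the bottom, slide the red disc down onto the pocket's rim, hold it lightly pressed there for a good second, and let go so that the rod is left standing in the pocket with the disc on the rim, ready to be read. Do not drop or force the rod, and leave everything else where it is.

Things in the scene. Friction and masses are not known exactly. Their poses are not given: they have to be found in the camera images.
- rod: Depth rod, standing nose down in one of the stand's three holes (which one varies). Origin at the tip of its nose, z up the rod to its head. Steel, 12 mm diameter, black graduation rings, 128 mm long in all; black knurled grip head 18 mm in diameter from z 112 to 128 mm. Carries the red stop disc. 0.17 to 0.23 kg with the disc.
- nose: The rod's nose, fixed to the rod: a rounded end of 4 mm radius, tapering to the full 12 mm diameter 8 mm further up; origin at its tip, same axes as the rod.
- disc: Red stop disc on the rod; origin at the centre of its underside on the rod's axis, axes as the rod's. 38 mm in diameter, 10 mm thick (top 10 mm above the origin). Fingertips straddling head and rod can push on its top; it can also be taken by its edge.
- stop (a joint): How far the disc has been slid down the rod from its highest place, m (0 to 0.045). Its underside is 100 mm minus this above the nose tip; at 0 there are 2 mm between the disc's top and the grip head. A friction ring of about 0.9 N holds it where it is put; it starts within 4 mm of its highest place.
- housing: Fixed stainless strainer housing: origin under its middle on the table, z up, clamped nozzles along its x axis (123 mm out), lid 150 mm in diameter, lid top 128 to 132 mm high. Four brass nuts at 77 mm radius, 45 degrees off its x axis, 137 mm high; vent valve with black knob (18 mm diameter) on the lid 55 mm out on +y, 155 mm high.
- mouth (a point): Centre of the temperature pocket's mouth in the middle of the lid, in the flat top of its brass hexagon (30 mm across flats), 152 mm above the table. Vertical blind bore 14 mm in diameter, countersunk at 45 degrees to 20 mm at the mouth. Depth from the rim to its rigid flat bottom: 64 to 90 mm, different each time, found only by feel.
- stand: Grey gauge stand, a fixed block 52 x 200 x 45 mm; origin under its middle, z up. Three holes 13.6 mm in diameter and 35 mm deep in its top, on its y axis at -66, 0 and +66 mm: they hold the depth rod and the two other gauges.
- blue_gauge: Bystander: pin gauge with a blue handle, 22 mm in diameter, standing in the stand, 112 mm long; origin at its lower end.
- green_gauge: Bystander: pin gauge with a green handle, 22 mm in diameter, standing in the stand, 104 mm long; origin at its lower end.
- wrench: Bystander: steel open wrench, 180 mm, lying on the table, origin under its middle.
- plug: Bystander: brass hexagon plug, 24 mm across and 24 mm high, standing on the table, origin under its middle.
- sensor: Bystander: temperature sensor with an aluminium head, blue cap and a steel probe, about 175 mm long, 50 mm high, lying on the table; origin under the probe side of its head, probe along x.
- clamp: Bystander: aluminium clamp ring, 64 mm in diameter and 14 mm high, lying on the table, origin under its middle.
- pilot_valve: Bystander: small air valve, aluminium with a black coil, 60 x 30 x 56 mm, standing on the table, origin under its middle.

How it is judged:
By the outcome, as a careful person would: the job done as asked, in the order asked, and still so for the second after the job is handed in, with the robot touching nothing.
It also fails if it takes over 67 s, if anything falls off the work surface, if the arm or the gripper's body presses on something with over 40 N, if the wrist force passes 120 N, or if a joint passes its speed limit or range.

### The arm

A 7-joint arm with a two-finger parallel gripper is mounted at the origin on the work surface. World frame = base frame: x ahead of the robot, y to its left, z up, the work surface at z = 0. Lengths are in m, angles in degrees, forces in N, time in s.
With the tool pointing down it reaches from about 0.425 to 0.875 m from the base axis. Payload 4.7 kg.
Tool frame: the origin (TCP) lies at the very end of the fingers, on their centre line; the grasp point (between the pads) lies 19 mm behind it (env.grip_point_offset is the distance from the TCP to the grasp point, in m); z points along the fingers, y is the line along which they close (so a half turn about z gives the same grasp; the last joint's range is limited). The gripper opens to 87 mm and grips with 3 to 60 N. Pads are 19 mm wide; open, the fingers measure 117 mm over their backs; the gripper's body (75 mm by 190 mm) begins 51 mm behind the grasp point.
Start: joints at [69.563, 18.392, -4.016, 83.108, 1.295, 78.541, -3.26], TCP at [0.236, -0.606, 0.223] pointing down, gripper open.
Joint ranges: [-163.93, 163.93], [-17.29, 119.83], [-79.2, 71.16], [3.27, 140.29], [-89.18, 269.18], [5.43, 117.66], [-154.24, 154.24]. Speed limits (degrees/s): [147.25, 147.25, 180, 180, 180, 180, 180].

### API

Orientations are given as [roll, pitch, yaw] about the fixed x, y, z axes, in that order (R = Rz(yaw) Ry(pitch) Rx(roll)).
In Python, from cell import env gives the robot as it stands.
- The arm moves only by the tool jog_arm, never from a script. Its argument "motion" is a list of rows, each an object of numbers: "x", "y", "z": the shift along the tool's x, y, z in cm; "ax", "ay", "az": the turn, a rotation vector about the tool's x, y, z in degrees. In form: [{"x": .., "y": .., "z": .., "ax": .., "ay": .., "az": ..}, ...]. A call has exactly 5 rows; each row shifts and turns the commanded pose from where the row before left it, along the tool's axes as they then stand; what a row does not reach is not made up. A row lasts 1/10 s, in which the tool goes at most 50 mm and 8.59 degrees, less where a joint would pass 70% of its speed; a pose out of reach is approached as far as the arm can. A call is refused whole if a number of a shift passes 5 or a number of a turn 8.59, either way. A call with a gripper value outside its range is refused whole. "claw" is the gripper command: -1 is shut, 1 is fully open, values between are in proportion, set as the call begins (left out, the last holds). The fingers move at their own pace and stop on an object; "squeeze" is the grip in N (left out, the last holds). Time passes only in rows, so rows that do not move let the fingers close, or fill a call up. It gives the time, the measured TCP pose, the force, the opening and the grip force at its end, in the units of the state.
- env.get_obs(): the state, without advancing time (a new reading comes with each control period).
- env.read_camera(name): name is "scene" or "top" or "wrist"; returns the picture (400x640x3 uint8, red, green, blue); there is no depth.
- env.camera_params(name): a dict with "fx", "fy", "cx", "cy" (pixels), "extrinsics" (4x4, takes a point from world to camera coordinates). Camera axes: x right, y up, looking along -z (the intrinsics and any distortion apply to the point x, -y, -z); pixel columns grow to the right and rows downward; lengths in m; the calibration is good to about 2 mm. The wrist camera is an equidistant fisheye: a pixel r from the principal point sees the ray r / f radians off the axis. A picture is of the moment at which its call begins: read the wrist's pose just before it. camera_params takes no time and is no camera call; for the wrist camera it gives the pose at the moment of the call.
- env.sign_off(): hands the job in; it is judged then, once.
The state is a dict: "time_s": time; "qpos": joint angles; "joint_velocities": joint speeds; "effort": joint torques, N m; "tool_pos": TCP position; "tool_rot": TCP orientation; "force": force on the tool from outside, world axes, zero at the start; "wrist_torque": the same for the moment, N m; "grip_width": finger opening in m; "grasp_force": force on a finger pad.
Only numpy, scipy, OpenCV 4.12 (cv2) and the standard library are available. Lean on these libraries where they do the work, as an engineer would, in place of code of your own. Each camera call takes 0.05 s, during which the arm holds its last target. There are 200 camera calls.

## Working session

There is one attempt and no reset: what is moved stays moved. The work goes in short steps, Python scripts to look and compute and a tool call to move; the robot and the scene stay as the last step left them, time stands still between calls to the robot, and variables do not carry over. Pictures are saved under pics/ and viewed, at most 10 in all, crops included, and the job is handed in when it is done.

Besides the shell and the picture viewer there is one more tool, called after "Call:" as name([rows], argument=value, ...), one row to a line, values as JSON. jog_arm: Moves the arm, as the interface text tells. Its arguments: {"type":"object","properties":{"motion":{"type":"array"},"claw":{"type":"number"},"squeeze":{"type":"number"}},"required":["motion"]}

```bash
mkdir -p pics; ls; python3 - <<'E'
from cell import env
import cv2,numpy as np
o=env.get_obs()
for k,v in o.items(): print(k,np.round(v,4))
for n in("scene","top"):
    im=env.read_camera(n); cv2.imwrite(f"pics/{n}1.png",im[...,::-1]); p=env.camera_params(n); print(n,{k:np.round(v,4).tolist() for k,v in p.items()})
print(env.grip_point_offset)
E
```

```text
pics
time_s 0.0
qpos [69.5618 18.4397 -4.0137 83.1758  1.2951 78.5388 -3.2624]
joint_velocities [ 0.102  -0.049   0.0181 -0.0221  0.003  -0.0324  0.1272]
effort [ 1.00000e-04 -4.91287e+01 -4.03900e-01 -3.12524e+01 -6.39000e-02
  4.38000e-02  2.00000e-04]
tool_pos [ 0.2353 -0.6053  0.2214]
tool_rot [-1.798909e+02  6.400000e-03  2.124400e+01]
force [ 0.5443  0.1093 -0.1674]
wrist_torque [ 0.0224 -0.0026 -0.01  ]
grasp_force 0.0
grip_width 0.087
scene {'fx': 507.7002, 'fy': 507.7002, 'cx': 317.2834, 'cy': 198.7384, 'extrinsics': [[0.7986, 0.6016, -0.0188, -0.4672], [-0.4407, 0.6058, 0.6624, 0.1781], [0.4099, -0.5207, 0.7489, -1.7673], [0.0, 0.0, 0.0, 1.0]]}
top {'fx': 385.7792, 'fy': 385.7792, 'cx': 320.7781, 'cy': 193.7782, 'extrinsics': [[-0.0149, -0.9994, -0.0313, 0.0221], [0.9889, -0.0193, 0.1475, -0.619], [-0.148, -0.0288, 0.9886, -1.0531], [0.0, 0.0, 0.0, 1.0]]}
0.0187
```

View pics/scene1.png

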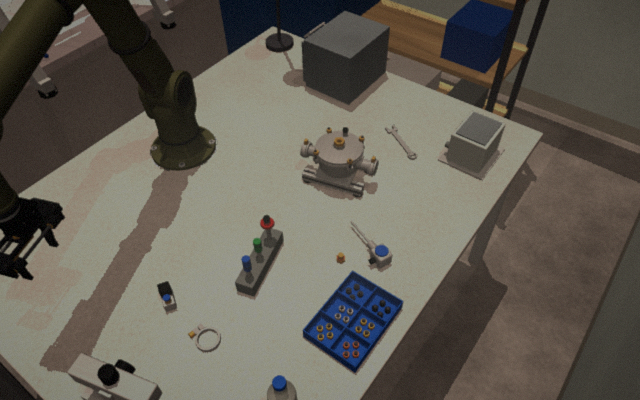

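View pics/top1.png

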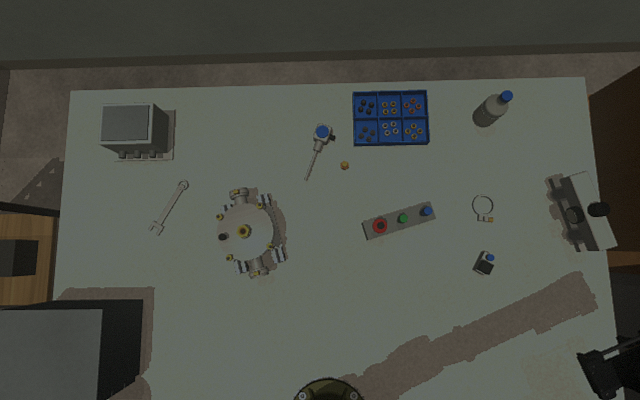

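The scene view shows the rod (red disc) at about (267,222), the pocket hexagon at (340,142), and the green and blue gauges at (258,243) and (246,260). In the top view the red disc is at (380,226), the hexagon at (243,231), green at (402,219) and blue at (426,211).

```bash
cat > h.py <<'E'
from cell import env
import cv2,numpy as np
from scipy.spatial.transform import Rotation as Ro
def ray(n,px,P=None):
    P=P or env.camera_params(n); E=np.array(P["extrinsics"]); R,t=E[:3,:3],E[:3,3]
    a=(px[0]-P["cx"])/P["fx"]; b=(px[1]-P["cy"])/P["fy"]
    if n=="wrist":
        r=np.hypot(a,b); s=np.sin(r)/r if r>1e-9 else 1.; d=np.array([a*s,-b*s,-np.cos(r)])
    else: d=np.array([a,-b,-1.])
    d=R.T@d; return -R.T@t,d/np.linalg.norm(d)
def plane(r,z): return r[0]+r[1]*(z-r[0][2])/r[1][2]
def tri(*rs):
    A=sum(np.eye(3)-np.outer(d,d) for _,d in rs); b=sum((np.eye(3)-np.outer(d,d))@c for c,d in rs)
    x=np.linalg.solve(A,b); return x,[np.linalg.norm(np.cross(x-c,d)) for c,d in rs]
def mask(im,h0,h1,s=100,v=40):
    H=cv2.cvtColor(im,cv2.COLOR_RGB2HSV); h=H[...,0].astype(int)
    m=((h>=h0)&(h<=h1)) if h0<=h1 else ((h>=h0)|(h<=h1))
    return (m&(H[...,1]>s)&(H[...,2]>v)).astype(np.uint8)
def blobs(m,amin=10):
    n,_,st,c=cv2.connectedComponentsWithStats(m); return [(c[i].round(1).tolist(),st[i].tolist()) for i in range(1,n) if st[i,4]>=amin]
def go(p,yaw,pos=None,rot=None):
    o=env.get_obs(); p0=np.array(o["tool_pos"]); R=Ro.from_euler("xyz",o["tool_rot"],degrees=True)
    Rt=Ro.from_euler("xyz",[180,0,yaw],degrees=True)
    print("shift tool cm",(R.inv().apply(np.array(p)-p0)*100).round(2),"turn",(R.inv()*Rt).as_rotvec(degrees=True).round(2), "t",o["time_s"])
E
python3 - <<'E'
from h import *
for n,f in(("scene",1),("top",1)):
    im=cv2.imread(f"pics/{n}1.png")[...,::-1].copy()
    for nm,a in(("red",(172,6)),("brass",(12,32)),("green",(45,85)),("blue",(100,125))):
        print(n,nm,blobs(mask(im,*a,s=110),12))
E
```

```text
scene red [([266.9, 223.6], [260, 218, 14, 11, 94])]
scene brass [([19.4, 29.5], [0, 0, 53, 75, 1181]), ([421.8, 39.5], [362, 0, 138, 88, 3797]), ([502.7, 2.9], [481, 0, 36, 10, 194]), ([514.3, 57.1], [503, 42, 25, 37, 335]), ([174.1, 76.2], [169, 70, 12, 13, 48]), ([170.6, 86.0], [168, 83, 6, 7, 20]), ([443.2, 89.1], [437, 85, 14, 9, 69]), ([499.4, 105.9], [494, 103, 12, 6, 37]), ([499.2, 112.3], [492, 109, 16, 8, 56]), ([328.6, 130.4], [327, 129, 4, 4, 15]), ([338.7, 141.2], [334, 137, 11, 10, 79]), ([360.8, 138.4], [359, 136, 5, 5, 17]), ([305.5, 140.9], [304, 139, 4, 5, 14]), ([316.0, 152.4], [314, 150, 5, 5, 17]), ([372.9, 158.7], [372, 156, 3, 6, 15]), ([349.3, 161.3], [347, 159, 6, 5, 18]), ([49.7, 225.2], [47, 224, 6, 4, 12]), ([15.2, 237.3], [13, 236, 6, 3, 14]), ([340.5, 255.6], [338, 253, 7, 6, 29]), ([340.4, 260.6], [337, 259, 8, 4, 14]), ([362.9, 322.2], [361, 320, 5, 5, 18]), ([328.9, 327.2], [327, 325, 5, 5, 17]), ([370.8, 326.6], [369, 324, 5, 5, 16]), ([319.4, 329.0], [317, 327, 6, 5, 18]), ([357.9, 329.9], [356, 327, 5, 6, 19]), ([191.3, 333.9], [189, 331, 6, 7, 26]
[... 797 characters left out ...]
], [233, 190, 6, 4, 20]), ([258.9, 206.0], [256, 203, 7, 6, 20]), ([27.8, 258.7], [0, 214, 55, 91, 3190]), ([219.5, 217.1], [216, 214, 7, 6, 21]), ([490.5, 219.5], [489, 218, 4, 4, 16]), ([242.8, 230.7], [237, 225, 13, 13, 101]), ([269.2, 245.1], [267, 243, 6, 6, 17]), ([622.9, 257.9], [607, 251, 33, 16, 474]), ([229.4, 257.0], [227, 255, 5, 6, 20]), ([256.0, 273.0], [254, 271, 5, 5, 19])]
top green [([403.1, 218.2], [400, 215, 7, 8, 48])]
top blue [([389.0, 117.5], [353, 90, 77, 54, 2839]), ([506.9, 95.4], [502, 91, 11, 10, 91]), ([428.0, 127.5], [428, 120, 1, 16, 16]), ([321.9, 131.2], [316, 126, 13, 12, 119]), ([427.5, 210.4], [424, 207, 8, 8, 53]), ([490.1, 257.3], [487, 254, 7, 7, 37])]
```

```bash
python3 - <<'E'
from h import *
pts={"disc":((266.8,223),(379.5,225.6)),"mouth":((339.7,141.2),(243,230.9)),"green":((256.8,241.3),(403.1,218.2)),"blue":((245.5,259.2),(427.5,210.4))}
for k,(a,b) in pts.items():
    x,e=tri(ray("scene",a),ray("top",b)); print(k,x.round(4),np.round(e,4),"r",np.hypot(*x[:2]).round(3))
x=plane(ray("top",(379.5,225.6)),.117);b=plane(ray("top",(427.5,210.4)),.12);m=plane(ray("top",(243,230.9)),.15)
print(x,b,m,np.linalg.norm((b-x)[:2]),"row dir",np.degrees(np.arctan2(*(b-x)[1::-1])))
go([x[0],x[1],0.30],-160)
go([x[0],x[1],0.30],20)
E
```

```text
disc [ 0.5221 -0.144   0.1094] [0.0001 0.0001] r 0.542
mouth [0.5133 0.2113 0.1453] [0.0018 0.0018] r 0.555
green [ 0.5407 -0.2069  0.1084] [0.0003 0.0003] r 0.579
blue [ 0.5594 -0.2705  0.1151] [0. 0.] r 0.621
[ 0.52147375 -0.14316834  0.117     ] [ 0.55886849 -0.269327    0.12      ] [0.51172162 0.20886096 0.15      ] 0.1315840943695536 row dir -73.48963009350733
shift tool cm [ 43.42 -32.72  -7.79] turn [-1.0000e-02 -1.6000e-01 -1.7875e+02] t 0.1
shift tool cm [ 43.42 -32.72  -7.79] turn [-0.1   0.    1.25] t 0.1
```

Call:
jog_arm([
  {"x": 2, "y": -1.5, "z": -0.5},
  {"x": 3.5, "y": -2.64, "z": -0.5},
  {"x": 3.5, "y": -2.64, "z": -0.5},
  {"x": 3.5, "y": -2.64, "z": -0.5},
  {"x": 3.5, "y": -2.64, "z": -0.5},
], claw=1)

```text
$.motion[0]: bad value
```

Call:
jog_arm([
  {"x": 3.5, "y": -2.64, "z": -0.5},
  {"x": 3.5, "y": -2.64, "z": -0.5},
  {"x": 3.5, "y": -2.64, "z": -0.5},
  {"x": 3.5, "y": -2.64, "z": -0.5},
  {"x": 3.5, "y": -2.64, "z": -0.5},
])

```text
$.motion[0]: bad value
```

Call:
jog_arm([
  {"x": 3.5, "y": -2.64},
  {"x": 3, "y": -2.26},
  {"x": 2, "y": -1.5},
  {"x": 1.4, "y": -1.05},
  {"az": -8.5},
])

```text
$.motion[0]: bad value
```

Call:
jog_arm([
  {"az": -8.5},
  {"az": -8.5},
  {"az": -8.5},
  {"az": -8.5},
  {"az": -8.5},
])

```text
$.motion[0]: bad value
```

Call:
jog_arm([
  {"az": -8.5},
  {"az": -8.5},
  {"az": -8.5},
  {"az": -8.5},
  {},
])

```text
$.motion[0]: bad value
```

Call:
jog_arm([
  {"x": 2, "y": -1.5, "z": -0.5, "ax": 0, "ay": 0, "az": 0},
  {"x": 3.5, "y": -2.64, "z": -0.5, "ax": 0, "ay": 0, "az": 0},
  {"x": 3.5, "y": -2.64, "z": -0.5, "ax": 0, "ay": 0, "az": 0},
  {"x": 3.5, "y": -2.64, "z": -0.5, "ax": 0, "ay": 0, "az": 0},
  {"x": 3.5, "y": -2.64, "z": -0.5, "ax": 0, "ay": 0, "az": 0},
], claw=1)

```text
time_s: 0.6
tool_pos: [0.3415, -0.4337, 0.2473]
tool_rot: [-180.0, 0.0, 21.2]
force: [1.5, 0.1, 0.8]
grip_width: 0.0866
grasp_force: 0.0
```

Call:
jog_arm([
  {"x": 3.5, "y": -2.64, "z": -0.5, "ax": 0, "ay": 0, "az": 0},
  {"x": 3.5, "y": -2.64, "z": -0.5, "ax": 0, "ay": 0, "az": 0},
  {"x": 3.5, "y": -2.64, "z": -0.5, "ax": 0, "ay": 0, "az": 0},
  {"x": 3.5, "y": -2.64, "z": -0.5, "ax": 0, "ay": 0, "az": 0},
  {"x": 3.5, "y": -2.64, "z": -0.5, "ax": 0, "ay": 0, "az": 0},
])

```text
time_s: 1.1
tool_pos: [0.4566, -0.2473, 0.2725]
tool_rot: [-180.0, 0.0, 21.2]
force: [0.2, 0.7, 0.2]
grip_width: 0.087
grasp_force: 0.0
```

Call:
jog_arm([
  {"x": 3.5, "y": -2.64, "z": 0, "ax": 0, "ay": 0, "az": 0},
  {"x": 3, "y": -2.26, "z": 0, "ax": 0, "ay": 0, "az": 0},
  {"x": 2, "y": -1.5, "z": 0, "ax": 0, "ay": 0, "az": 0},
  {"x": 1.4, "y": -1.05, "z": 0, "ax": 0, "ay": 0, "az": 0},
  {"x": 0, "y": 0, "z": 0, "ax": 0, "ay": 0, "az": -8.5},
])

```text
time_s: 1.6
tool_pos: [0.5226, -0.14, 0.2721]
tool_rot: [-179.9, -0.0, 30.2]
force: [-0.0, -0.6, -0.6]
grip_width: 0.0871
grasp_force: 0.0
```

Call:
jog_arm([
  {"x": 0, "y": 0, "z": 0, "ax": 0, "ay": 0, "az": -8.5},
  {"x": 0, "y": 0, "z": 0, "ax": 0, "ay": 0, "az": -8.5},
  {"x": 0, "y": 0, "z": 0, "ax": 0, "ay": 0, "az": -8.5},
  {"x": 0, "y": 0, "z": 0, "ax": 0, "ay": 0, "az": -8.5},
  {"x": 0, "y": 0, "z": 0, "ax": 0, "ay": 0, "az": -8.5},
])

```text
time_s: 2.1
tool_pos: [0.5212, -0.1436, 0.2721]
tool_rot: [-179.9, 0.0, 72.6]
force: [0.5, -0.1, -0.8]
grip_width: 0.087
grasp_force: 0.0
```

Call:
jog_arm([
  {"x": 0, "y": 0, "z": 0, "ax": 0, "ay": 0, "az": -8.5},
  {"x": 0, "y": 0, "z": 0, "ax": 0, "ay": 0, "az": -8.5},
  {"x": 0, "y": 0, "z": 0, "ax": 0, "ay": 0, "az": -8.5},
  {"x": 0, "y": 0, "z": 0, "ax": 0, "ay": 0, "az": -8.5},
  {"x": 0, "y": 0, "z": 0, "ax": 0, "ay": 0, "az": 0},
])

```text
time_s: 2.6
tool_pos: [0.5212, -0.1437, 0.2721]
tool_rot: [-180.0, -0.0, 106.3]
force: [0.3, 0.1, 0.0]
grip_width: 0.0871
grasp_force: 0.0
```

```bash
python3 - <<'E'
from h import *
P=env.camera_params("wrist"); o=env.get_obs(); im=env.read_camera("wrist"); cv2.imwrite("pics/w1.png",im[...,::-1])
np.save("w1.npy",P,allow_pickle=True)
E=np.array(P["extrinsics"]); print({k:P[k] for k in("fx","cx","cy")},"cam",-E[:3,:3].T@E[:3,3],"look",-E[2,:3]); print(o["tool_pos"],o["tool_rot"],o["qpos"],o["force"])
print(blobs(mask(im,172,6,110),20))
E
```

```text
{'fx': 309.70691628693146, 'cx': 317.3398838559431, 'cy': 197.19297477459298} cam [ 0.49779696 -0.06344493  0.43473983] look [ 0.08535828 -0.2913923  -0.95278775]
[ 0.52119328 -0.14369465  0.27211479] [-1.79957870e+02 -2.25605442e-02  1.06267255e+02] [ 42.61625468   5.72121307 -32.10023384  93.40806328   3.06696997
  81.80028435  26.47157556] [0.27492893 0.13041253 0.01323014]
[([317.9, 180.6], [300, 164, 37, 37, 759])]
```

View pics/w1.png

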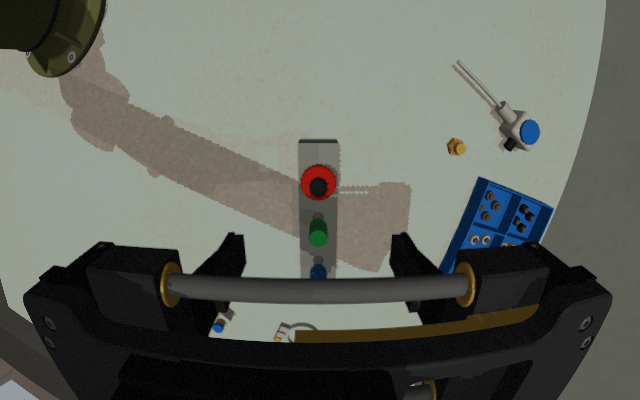

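The wrist view shows the stand upright and square to the tool: disc and head at (318,182), green at (318,233), blue at (318,272). The open fingertips are at (232,250) and (402,250), clear of the row.

```bash
python3 - <<'E'
from h import *
P=np.load("w1.npy",allow_pickle=True).item()
im=cv2.imread("pics/w1.png")[...,::-1].copy()
m=mask(im,172,6,110); c=max(cv2.findContours(m,0,2)[0],key=cv2.contourArea); e=cv2.fitEllipse(cv2.convexHull(c)); print(e)
r=ray("wrist",e[0],P)
for z in(.110,.117,.12): print(z,plane(r,z))
x,er=tri(r,ray("scene",(266.8,223))); print("w+scene",x,er)
x,er=tri(r,ray("top",(379.5,225.6))); print("w+top",x,er)
x,er=tri(r,ray("scene",(266.8,223)),ray("top",(379.5,225.6))); print("all",x,er)
# black head top: dark blob inside disc hull
h=np.zeros_like(m); cv2.fillConvexPoly(h,cv2.convexHull(c),1)
d=((im.max(2)<50)&(h>0)).astype(np.uint8); print(blobs(d,20))
# size check
print("diam",np.linalg.norm(plane(ray("wrist",(e[0][0]-e[1][1]/2,e[0][1]),P),.118)-plane(ray("wrist",(e[0][0]+e[1][1]/2,e[0][1]),P),.118)))
E
```

```text
((317.8464050292969, 182.2392578125), (35.71674728393555, 36.01305389404297), 83.17366027832031)
0.11 [ 0.52262886 -0.14626997  0.11      ]
0.117 [ 0.52209359 -0.14448462  0.117     ]
0.12 [ 0.52186419 -0.14371947  0.12      ]
w+scene [ 0.52296638 -0.14545362  0.11160935] [np.float64(0.0006103463487444351), np.float64(0.0006103463487443825)]
w+top [ 0.5210725  -0.14191908  0.1271367 ] [np.float64(0.0002464067004898288), np.float64(0.000246406700489929)]
all [ 0.52244619 -0.14483377  0.11085068] [np.float64(0.0011852260822487882), np.float64(0.0005544694335163484), np.float64(0.0010780815175900971)]
[([317.9, 187.1], [310, 177, 17, 20, 264])]
diam 0.038141729051133354
```

Call:
jog_arm([
  {"x": -0.05, "y": 0.05, "z": 1.5, "ax": 0, "ay": 0, "az": 0},
  {"x": 0, "y": 0, "z": 3, "ax": 0, "ay": 0, "az": 0},
  {"x": 0, "y": 0, "z": 3, "ax": 0, "ay": 0, "az": 0},
  {"x": 0, "y": 0, "z": 2.5, "ax": 0, "ay": 0, "az": 0},
  {"x": 0, "y": 0, "z": 1, "ax": 0, "ay": 0, "az": 0},
], claw=0.2)

```text
time_s: 3.15
tool_pos: [0.5199, -0.1436, 0.1588]
tool_rot: [-179.7, -0.2, 106.1]
force: [-0.4, -0.0, 0.8]
grip_width: 0.0563
grasp_force: 0.0
```

Call:
jog_arm([
  {"x": 0, "y": 0, "z": 1, "ax": 0, "ay": 0, "az": 0},
  {"x": 0, "y": 0, "z": 1, "ax": 0, "ay": 0, "az": 0},
  {"x": 0, "y": 0, "z": 1, "ax": 0, "ay": 0, "az": 0},
  {"x": 0, "y": 0, "z": 0.5, "ax": 0, "ay": 0, "az": 0},
  {"x": 0, "y": 0, "z": 0.2, "ax": 0, "ay": 0, "az": 0},
])

```text
time_s: 3.65
tool_pos: [0.522, -0.1441, 0.1252]
tool_rot: [-180.0, -0.0, 106.2]
force: [0.2, -0.3, -0.2]
grip_width: 0.0523
grasp_force: 0.0
```

```bash
python3 - <<'E'
from h import *
o=env.get_obs(); im=env.read_camera("wrist"); cv2.imwrite("pics/w2.png",cv2.resize(im[100:320,200:440],None,fx=2.5,fy=2.5,interpolation=cv2.INTER_CUBIC)[...,::-1]); print(o["tool_pos"],o["tool_rot"],o["force"],o["grip_width"])
E
```

```text
[ 0.52204066 -0.14405301  0.12518623] [-1.79985854e+02 -6.09190778e-03  1.06238928e+02] [ 0.15022922 -0.25201015 -0.21225026] 0.05232208344263627
```

View pics/w2.png

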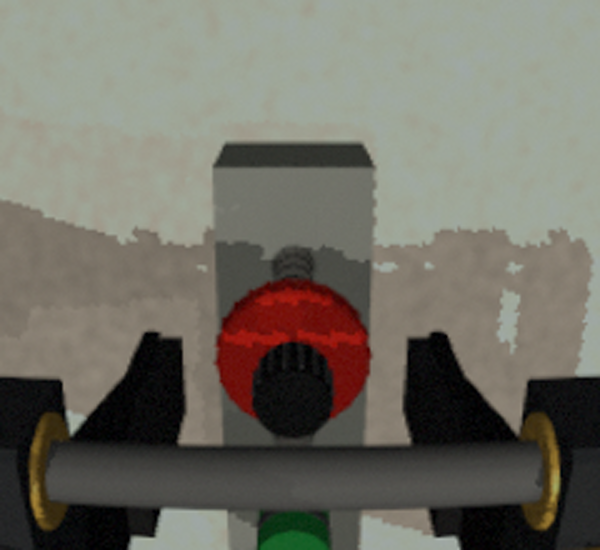

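The wrist crop shows the head at crop (293,390), with the fingertips symmetric about it at (165,340) and (430,340), so the grasp is centred.

Call:
jog_arm([
  {"x": 0, "y": 0, "z": 0.2, "ax": 0, "ay": 0, "az": 0},
  {"x": 0, "y": 0, "z": 0.16, "ax": 0, "ay": 0, "az": 0},
  {"x": 0, "y": 0, "z": 0, "ax": 0, "ay": 0, "az": 0},
  {"x": 0, "y": 0, "z": 0, "ax": 0, "ay": 0, "az": 0},
  {"x": 0, "y": 0, "z": 0, "ax": 0, "ay": 0, "az": 0},
], claw=-0.3, squeeze=25)

```text
time_s: 4.2
tool_pos: [0.5222, -0.1441, 0.1221]
tool_rot: [180.0, 0.0, 106.2]
force: [0.2, 0.2, 0.6]
grip_width: 0.0314
grasp_force: 0.0
```

Call:
jog_arm([
  {"x": 0, "y": 0, "z": 0, "ax": 0, "ay": 0, "az": 0},
  {"x": 0, "y": 0, "z": 0, "ax": 0, "ay": 0, "az": 0},
  {"x": 0, "y": 0, "z": 0, "ax": 0, "ay": 0, "az": 0},
  {"x": 0, "y": 0, "z": 0, "ax": 0, "ay": 0, "az": 0},
  {"x": 0, "y": 0, "z": 0, "ax": 0, "ay": 0, "az": 0},
], claw=-1)

```text
time_s: 4.7
tool_pos: [0.5222, -0.144, 0.122]
tool_rot: [180.0, 0.0, 106.2]
force: [0.6, 0.5, -0.3]
grip_width: 0.0163
grasp_force: 25.0
```

Call:
jog_arm([
  {"x": 0, "y": 0, "z": -0.5, "ax": 0, "ay": 0, "az": 0},
  {"x": 0, "y": 0, "z": -0.8, "ax": 0, "ay": 0, "az": 0},
  {"x": 0, "y": 0, "z": -1, "ax": 0, "ay": 0, "az": 0},
  {"x": 0, "y": 0, "z": -1.2, "ax": 0, "ay": 0, "az": 0},
  {"x": 0, "y": 0, "z": -1.5, "ax": 0, "ay": 0, "az": 0},
])

```text
time_s: 5.2
tool_pos: [0.522, -0.144, 0.173]
tool_rot: [-180.0, -0.0, 106.3]
force: [-0.3, 0.1, -0.9]
grip_width: 0.0163
grasp_force: 25.0
```

Call:
jog_arm([
  {"x": 0, "y": 0, "z": -2.2, "ax": 0, "ay": 0, "az": 0},
  {"x": 0, "y": 0, "z": -2.5, "ax": 0, "ay": 0, "az": 0},
  {"x": 0, "y": 0, "z": -2.5, "ax": 0, "ay": 0, "az": 0},
  {"x": 0, "y": 0, "z": -2.5, "ax": 0, "ay": 0, "az": 0},
  {"x": 0, "y": 0, "z": -2, "ax": 0, "ay": 0, "az": 0},
])

```text
time_s: 5.7
tool_pos: [0.5225, -0.1439, 0.292]
tool_rot: [179.9, 0.1, 106.3]
force: [0.3, 0.2, -2.2]
grip_width: 0.0159
grasp_force: 25.0
```

```bash
python3 - <<'E'
from h import *
o=env.get_obs(); print(o["force"],o["tool_pos"],o["grip_width"])
go([.512,.209,.30],110)
E
```

```text
[ 0.3021867   0.24427082 -2.19570333] [ 0.52248517 -0.14394766  0.29195193] 0.01593262605543937
shift tool cm [34.18  8.88 -0.85] turn [ 0.11  0.11 -3.74] t 5.7
```

Call:
jog_arm([
  {"x": 1.2, "y": 0.3, "z": -0.3, "ax": 0, "ay": 0, "az": 0},
  {"x": 2.5, "y": 0.65, "z": -0.3, "ax": 0, "ay": 0, "az": 0},
  {"x": 3.2, "y": 0.85, "z": -0.2, "ax": 0, "ay": 0, "az": 0},
  {"x": 3.5, "y": 0.9, "z": 0, "ax": 0, "ay": 0, "az": 0},
  {"x": 3.5, "y": 0.9, "z": 0, "ax": 0, "ay": 0, "az": 0},
])

```text
time_s: 6.2
tool_pos: [0.5169, 0.0019, 0.2966]
tool_rot: [-180.0, -0.0, 106.3]
force: [0.5, 0.5, -2.2]
grip_width: 0.0158
grasp_force: 25.0
```

Call:
jog_arm([
  {"x": 3.5, "y": 0.9, "z": 0, "ax": 0, "ay": 0, "az": 0},
  {"x": 3.2, "y": 0.85, "z": 0, "ax": 0, "ay": 0, "az": 0},
  {"x": 2.5, "y": 0.7, "z": 0, "ax": 0, "ay": 0, "az": 0},
  {"x": 1.5, "y": 0.4, "z": 0, "ax": 0, "ay": 0, "az": 0},
  {"x": 0.8, "y": 0.2, "z": 0, "ax": 0, "ay": 0, "az": 0},
])

```text
time_s: 6.7
tool_pos: [0.5136, 0.1215, 0.2966]
tool_rot: [-180.0, -0.0, 106.5]
force: [0.9, 0.2, -1.1]
grip_width: 0.0162
grasp_force: 25.0
```

Call:
jog_arm([
  {"x": 0, "y": 0, "z": 0, "ax": 0, "ay": 0, "az": 0},
  {"x": 0, "y": 0, "z": 0, "ax": 0, "ay": 0, "az": 0},
  {"x": 0, "y": 0, "z": 0, "ax": 0, "ay": 0, "az": 0},
  {"x": 0, "y": 0, "z": 0, "ax": 0, "ay": 0, "az": 0},
  {"x": 0, "y": 0, "z": 0, "ax": 0, "ay": 0, "az": 0},
])

```text
time_s: 7.2
tool_pos: [0.515, 0.1176, 0.2969]
tool_rot: [-180.0, 0.0, 106.2]
force: [0.2, 0.2, -2.0]
grip_width: 0.0158
grasp_force: 25.0
```

```bash
python3 - <<'E'
from h import *
P=env.camera_params("wrist"); o=env.get_obs(); P["tp"]=o["tool_pos"]; P["tr"]=o["tool_rot"]; im=env.read_camera("wrist"); cv2.imwrite("pics/w3.png",im[...,::-1]); np.save("w3.npy",P,allow_pickle=True)
print(o["tool_pos"],o["tool_rot"],o["force"],o["qpos"])
print("brass",blobs(mask(im,12,34,110),60)); print("red",blobs(mask(im,172,6,110),60))
E
```

```text
[0.51503908 0.11764923 0.29689659] [-1.79995358e+02  9.78625878e-03  1.06168123e+02] [ 0.21622869  0.17628653 -1.96689845] [ 27.09680632   4.62117284 -45.03348921  92.28576526   3.29284931
  84.45897539  -1.99386085]
brass [([288.6, 47.3], [280, 39, 16, 16, 145]), ([390.8, 51.9], [385, 44, 15, 15, 142]), ([340.8, 98.0], [326, 82, 30, 33, 701]), ([238.2, 98.0], [233, 92, 12, 13, 127]), ([433.4, 105.0], [428, 100, 12, 12, 126]), ([57.2, 129.8], [47, 118, 19, 27, 130]), ([287.1, 147.3], [279, 141, 16, 15, 141]), ([386.5, 150.2], [380, 144, 16, 15, 142]), ([57.9, 199.4], [44, 192, 25, 15, 128]), ([275.2, 290.8], [272, 267, 9, 49, 272]), ([359.4, 291.3], [355, 267, 9, 49, 287]), ([324.9, 332.0], [173, 318, 287, 25, 3921])]
red [([317.2, 227.7], [289, 213, 58, 32, 1129])]
```

View pics/w3.png

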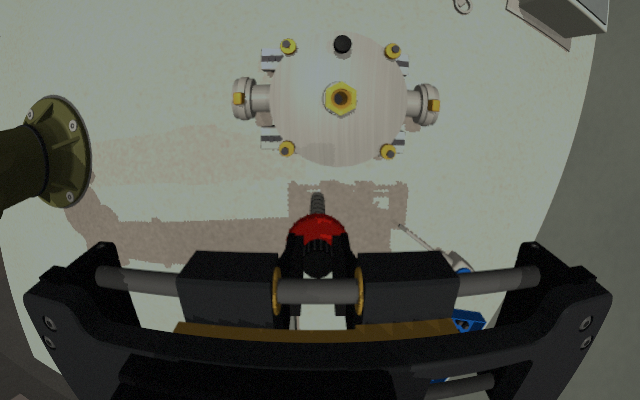

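The housing sits at the top centre: hexagon with bore at (340,97), vent knob at (342,44). The rod hangs from the fingers, with the disc at (317,228) and the nose near (317,195).

```bash
python3 - <<'E'
from h import *
im=cv2.imread("pics/w3.png")
a=cv2.resize(im[73:123,316:366],(400,400),interpolation=cv2.INTER_NEAREST); b=cv2.resize(im[185:235,292:342],(400,400),interpolation=cv2.INTER_NEAREST)
cv2.imwrite("pics/z3.png",np.clip(np.hstack([a,b])*1.6,0,255).astype(np.uint8))
E
```

```text
(no output)
```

View pics/z3.png

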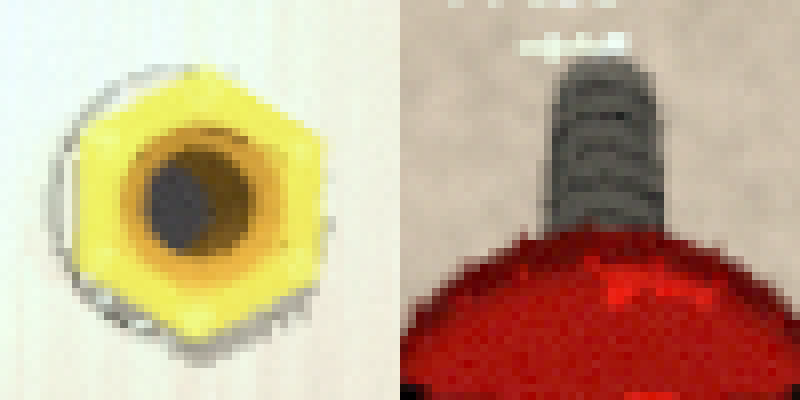

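The zoom shows the hexagon and countersink centred at (203,203) in the left crop, which is full-image (340.9,97.9). The rod's axis runs vertically at full-image x of about 317.4, with the nose end near row 192.5.

```bash
python3 - <<'E'
from h import *
P=np.load("w3.npy",allow_pickle=True).item(); tp=np.array(P["tp"])
rw=ray("wrist",(340.9,97.9),P)
for z in(.15,.152): print(z,plane(rw,z))
print("tri w+scene",tri(rw,ray("scene",(339.7,141.2)))); print("tri w+top",tri(rw,ray("top",(243,230.9))))
R=Ro.from_euler("xyz",P["tr"],degrees=True)
for z,px in((.187,(317.4,192.5)),(.20,(317.4,203)),(.205,(317.4,227))):
    q=plane(ray("wrist",px,P),z); print("rod pt in tool",R.inv().apply(q-tp).round(4))
print("hex across flats",np.linalg.norm(plane(ray("wrist",(325.8,98),P),.152)-plane(ray("wrist",(356.6,98),P),.152)))
m=plane(rw,.152); go([m[0],m[1],.28],106.2)
E
```

```text
0.15 [0.51302343 0.20812572 0.15      ]
0.152 [0.51288527 0.20806025 0.152     ]
tri w+scene (array([0.51458023, 0.20931051, 0.14784475]), [np.float64(0.001790518643994115), np.float64(0.0017905186439941166)])
tri w+top (array([0.51211352, 0.20794849, 0.15413512]), [np.float64(0.000624092483686948), np.float64(0.0006240924836868237)])
rod pt in tool [0.0012 0.0002 0.1099]
rod pt in tool [-0.0046  0.0002  0.0969]
rod pt in tool [-0.0255  0.0002  0.0919]
hex across flats 0.030260484265657656
shift tool cm [8.72 2.31 1.69] turn [-0.01  0.01 -0.01] t 7.25
```

Call:
jog_arm([
  {"x": 1.2, "y": 0.3, "z": 0, "ax": 0, "ay": 0, "az": 0},
  {"x": 2, "y": 0.5, "z": 0, "ax": 0, "ay": 0, "az": 0},
  {"x": 2.2, "y": 0.6, "z": 0, "ax": 0, "ay": 0, "az": 0},
  {"x": 2, "y": 0.5, "z": 0.3, "ax": 0, "ay": 0, "az": 0},
  {"x": 1.32, "y": 0.41, "z": 0.4, "ax": 0, "ay": 0, "az": 0},
])

```text
time_s: 7.75
tool_pos: [0.512, 0.2118, 0.2902]
tool_rot: [180.0, -0.1, 106.4]
force: [-0.1, 0.5, -1.7]
grip_width: 0.0163
grasp_force: 25.0
```

Call:
jog_arm([
  {"x": 0, "y": 0, "z": 0.6, "ax": 0, "ay": 0, "az": 0},
  {"x": 0, "y": 0, "z": 0.4, "ax": 0, "ay": 0, "az": 0},
  {"x": 0, "y": 0, "z": 0, "ax": 0, "ay": 0, "az": 0},
  {"x": 0, "y": 0, "z": 0, "ax": 0, "ay": 0, "az": 0},
  {"x": 0, "y": 0, "z": 0, "ax": 0, "ay": 0, "az": 0},
])

```text
time_s: 8.25
tool_pos: [0.513, 0.2078, 0.2802]
tool_rot: [180.0, 0.0, 106.2]
force: [-0.5, 0.3, -2.8]
grip_width: 0.0159
grasp_force: 25.0
```

```bash
python3 - <<'E'
from h import *
P=env.camera_params("wrist"); o=env.get_obs(); P["tp"]=o["tool_pos"]; P["tr"]=o["tool_rot"]; im=env.read_camera("wrist")
sc=env.read_camera("scene"); cv2.imwrite("pics/s4.png",sc[...,::-1]); cv2.imwrite("pics/w4.png",im[...,::-1]); np.save("w4.npy",P,allow_pickle=True)
a=cv2.resize(im[170:240,282:352],(400,400),interpolation=cv2.INTER_NEAREST); b=cv2.resize(sc[90:160,310:380],(400,400),interpolation=cv2.INTER_NEAREST)
cv2.imwrite("pics/z4.png",np.clip(np.hstack([a,b])[...,::-1]*1.6,0,255).astype(np.uint8))
print(o["tool_pos"],o["tool_rot"],o["force"]); go([.5129,.2081,.27],106.2)
E
```

```text
[0.51302082 0.20782769 0.28016769] [1.79977974e+02 2.30291446e-02 1.06160067e+02] [-0.52010529  0.27288216 -2.76706463]
shift tool cm [-0.01 -0.01  1.02] turn [ 0.03  0.02 -0.01] t 8.35
```

View pics/z4.png

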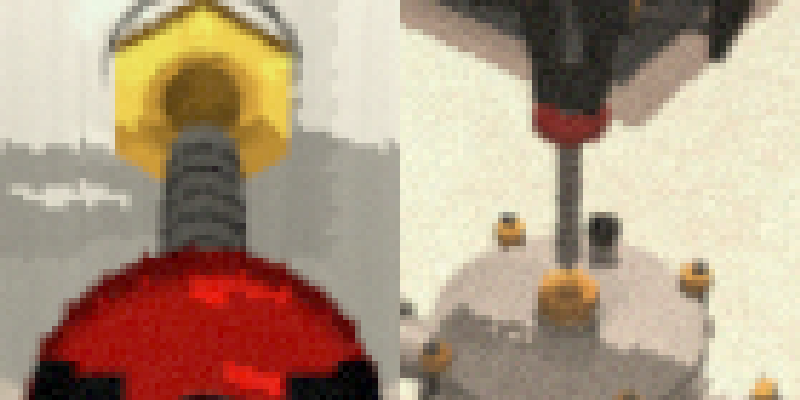

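The wrist crop shows the bore and the rod's axis both at crop x of about 204. The scene crop shows the rod axis at 567 and the hexagon centre at 568. The rod is aligned over the pocket.

Call:
jog_arm([
  {"x": 0, "y": 0, "z": 0.5, "ax": 0, "ay": 0, "az": 0},
  {"x": 0, "y": 0, "z": 0.5, "ax": 0, "ay": 0, "az": 0},
  {"x": 0, "y": 0, "z": 0.4, "ax": 0, "ay": 0, "az": 0},
  {"x": 0, "y": 0, "z": 0.3, "ax": 0, "ay": 0, "az": 0},
  {"x": 0, "y": 0, "z": 0.2, "ax": 0, "ay": 0, "az": 0},
], squeeze=15)

```text
time_s: 8.85
tool_pos: [0.5125, 0.2085, 0.2604]
tool_rot: [-180.0, 0.0, 106.2]
force: [-0.4, 0.1, -1.5]
grip_width: 0.0168
grasp_force: 15.0
```

Call:
jog_arm([
  {"x": 0, "y": 0, "z": 0.2, "ax": 0, "ay": 0, "az": 0},
  {"x": 0, "y": 0, "z": 0.2, "ax": 0, "ay": 0, "az": 0},
  {"x": 0, "y": 0, "z": 0.2, "ax": 0, "ay": 0, "az": 0},
  {"x": 0, "y": 0, "z": 0.2, "ax": 0, "ay": 0, "az": 0},
  {"x": 0, "y": 0, "z": 0.1, "ax": 0, "ay": 0, "az": 0},
])

```text
time_s: 9.35
tool_pos: [0.5126, 0.2085, 0.2517]
tool_rot: [-180.0, 0.0, 106.2]
force: [-0.7, -0.3, -2.2]
grip_width: 0.0164
grasp_force: 15.0
```

Call:
jog_arm([
  {"x": 0, "y": 0, "z": 0.3, "ax": 0, "ay": 0, "az": 0},
  {"x": 0, "y": 0, "z": 0.3, "ax": 0, "ay": 0, "az": 0},
  {"x": 0, "y": 0, "z": 0.3, "ax": 0, "ay": 0, "az": 0},
  {"x": 0, "y": 0, "z": 0.3, "ax": 0, "ay": 0, "az": 0},
  {"x": 0, "y": 0, "z": 0.3, "ax": 0, "ay": 0, "az": 0},
])

```text
time_s: 9.85
tool_pos: [0.5127, 0.2086, 0.2366]
tool_rot: [-180.0, 0.0, 106.2]
force: [-0.0, 0.3, -2.1]
grip_width: 0.0162
grasp_force: 15.0
```

Call:
jog_arm([
  {"x": 0, "y": 0, "z": 0.3, "ax": 0, "ay": 0, "az": 0},
  {"x": 0, "y": 0, "z": 0.3, "ax": 0, "ay": 0, "az": 0},
  {"x": 0, "y": 0, "z": 0.3, "ax": 0, "ay": 0, "az": 0},
  {"x": 0, "y": 0, "z": 0.3, "ax": 0, "ay": 0, "az": 0},
  {"x": 0, "y": 0, "z": 0.3, "ax": 0, "ay": 0, "az": 0},
])

```text
time_s: 10.35
tool_pos: [0.5127, 0.2086, 0.2217]
tool_rot: [-180.0, 0.0, 106.2]
force: [-0.2, 0.5, -2.1]
grip_width: 0.0164
grasp_force: 15.0
```

Call:
jog_arm([
  {"x": 0, "y": 0, "z": 0.4, "ax": 0, "ay": 0, "az": 0},
  {"x": 0, "y": 0, "z": 0.4, "ax": 0, "ay": 0, "az": 0},
  {"x": 0, "y": 0, "z": 0.4, "ax": 0, "ay": 0, "az": 0},
  {"x": 0, "y": 0, "z": 0.3, "ax": 0, "ay": 0, "az": 0},
  {"x": 0, "y": 0, "z": 0.1, "ax": 0, "ay": 0, "az": 0},
], squeeze=8)

```text
time_s: 10.85
tool_pos: [0.5125, 0.2085, 0.2054]
tool_rot: [-180.0, 0.0, 106.2]
force: [1.2, -0.5, -2.2]
grip_width: 0.0167
grasp_force: 8.0
```

Call:
jog_arm([
  {"x": 0, "y": 0, "z": 0.06, "ax": 0, "ay": 0, "az": 0},
  {"x": 0, "y": 0, "z": 0.06, "ax": 0, "ay": 0, "az": 0},
  {"x": 0, "y": 0, "z": 0.06, "ax": 0, "ay": 0, "az": 0},
  {"x": 0, "y": 0, "z": 0.06, "ax": 0, "ay": 0, "az": 0},
  {"x": 0, "y": 0, "z": 0.06, "ax": 0, "ay": 0, "az": 0},
])

```text
time_s: 11.35
tool_pos: [0.5127, 0.2086, 0.2029]
tool_rot: [180.0, 0.0, 106.2]
force: [0.2, 0.5, -1.7]
grip_width: 0.0165
grasp_force: 8.0
```

Call:
jog_arm([
  {"x": 0, "y": 0, "z": 0.06, "ax": 0, "ay": 0, "az": 0},
  {"x": 0, "y": 0, "z": 0.06, "ax": 0, "ay": 0, "az": 0},
  {"x": 0, "y": 0, "z": 0.06, "ax": 0, "ay": 0, "az": 0},
  {"x": 0, "y": 0, "z": 0.06, "ax": 0, "ay": 0, "az": 0},
  {"x": 0, "y": 0, "z": 0.06, "ax": 0, "ay": 0, "az": 0},
])

```text
time_s: 11.85
tool_pos: [0.5126, 0.2086, 0.1998]
tool_rot: [-180.0, 0.0, 106.2]
force: [0.5, 0.5, -2.0]
grip_width: 0.0166
grasp_force: 8.0
```

Call:
jog_arm([
  {"x": 0, "y": 0, "z": 0.06, "ax": 0, "ay": 0, "az": 0},
  {"x": 0, "y": 0, "z": 0.06, "ax": 0, "ay": 0, "az": 0},
  {"x": 0, "y": 0, "z": 0.06, "ax": 0, "ay": 0, "az": 0},
  {"x": 0, "y": 0, "z": 0.06, "ax": 0, "ay": 0, "az": 0},
  {"x": 0, "y": 0, "z": 0.06, "ax": 0, "ay": 0, "az": 0},
])

```text
time_s: 12.35
tool_pos: [0.5127, 0.2086, 0.1969]
tool_rot: [180.0, 0.0, 106.2]
force: [-0.5, 0.4, -2.1]
grip_width: 0.0167
grasp_force: 8.0
```

Call:
jog_arm([
  {"x": 0, "y": 0, "z": 0.06, "ax": 0, "ay": 0, "az": 0},
  {"x": 0, "y": 0, "z": 0.06, "ax": 0, "ay": 0, "az": 0},
  {"x": 0, "y": 0, "z": 0.06, "ax": 0, "ay": 0, "az": 0},
  {"x": 0, "y": 0, "z": 0.06, "ax": 0, "ay": 0, "az": 0},
  {"x": 0, "y": 0, "z": 0.06, "ax": 0, "ay": 0, "az": 0},
])

```text
time_s: 12.85
tool_pos: [0.5126, 0.2086, 0.1939]
tool_rot: [-180.0, 0.0, 106.2]
force: [0.7, -0.8, -2.2]
grip_width: 0.0167
grasp_force: 8.0
```

Call:
jog_arm([
  {"x": 0, "y": 0, "z": 0.06, "ax": 0, "ay": 0, "az": 0},
  {"x": 0, "y": 0, "z": 0.06, "ax": 0, "ay": 0, "az": 0},
  {"x": 0, "y": 0, "z": 0.06, "ax": 0, "ay": 0, "az": 0},
  {"x": 0, "y": 0, "z": 0.06, "ax": 0, "ay": 0, "az": 0},
  {"x": 0, "y": 0, "z": 0.06, "ax": 0, "ay": 0, "az": 0},
])

```text
time_s: 13.35
tool_pos: [0.5127, 0.2086, 0.1908]
tool_rot: [-180.0, 0.0, 106.2]
force: [-0.0, 1.5, -2.3]
grip_width: 0.0165
grasp_force: 8.0
```

Call:
jog_arm([
  {"x": 0, "y": 0, "z": 0.06, "ax": 0, "ay": 0, "az": 0},
  {"x": 0, "y": 0, "z": 0.06, "ax": 0, "ay": 0, "az": 0},
  {"x": 0, "y": 0, "z": 0.06, "ax": 0, "ay": 0, "az": 0},
  {"x": 0, "y": 0, "z": 0.06, "ax": 0, "ay": 0, "az": 0},
  {"x": 0, "y": 0, "z": 0.06, "ax": 0, "ay": 0, "az": 0},
])

```text
time_s: 13.85
tool_pos: [0.513, 0.2088, 0.1885]
tool_rot: [179.9, 0.0, 106.2]
force: [-1.2, 0.3, 3.6]
grip_width: 0.0167
grasp_force: 8.0
```

Call:
jog_arm([
  {"x": 0, "y": 0, "z": 0.03, "ax": 0, "ay": 0, "az": 0},
  {"x": 0, "y": 0, "z": 0, "ax": 0, "ay": 0, "az": 0},
  {"x": 0, "y": 0, "z": 0, "ax": 0, "ay": 0, "az": 0},
  {"x": 0, "y": 0, "z": 0, "ax": 0, "ay": 0, "az": 0},
  {"x": 0, "y": 0, "z": 0, "ax": 0, "ay": 0, "az": 0},
])

```text
time_s: 14.35
tool_pos: [0.5131, 0.2089, 0.1883]
tool_rot: [179.9, 0.0, 106.2]
force: [-0.4, -0.6, 5.6]
grip_width: 0.0162
grasp_force: 8.0
```

Force rose from -2 N to +5.6 N and the tool stopped, so the rod is on the bottom at a depth of about 76 mm. Next I ease the load and open the fingers just clear of the head.

Call:
jog_arm([
  {"x": 0, "y": 0, "z": -0.04, "ax": 0, "ay": 0, "az": 0},
  {"x": 0, "y": 0, "z": 0, "ax": 0, "ay": 0, "az": 0},
  {"x": 0, "y": 0, "z": 0, "ax": 0, "ay": 0, "az": 0},
  {"x": 0, "y": 0, "z": 0, "ax": 0, "ay": 0, "az": 0},
  {"x": 0, "y": 0, "z": 0, "ax": 0, "ay": 0, "az": 0},
])

```text
time_s: 14.85
tool_pos: [0.5129, 0.2087, 0.1883]
tool_rot: [180.0, 0.0, 106.2]
force: [-0.7, 0.5, 5.2]
grip_width: 0.0168
grasp_force: 8.0
```

Call:
jog_arm([
  {"x": 0, "y": 0, "z": 0, "ax": 0, "ay": 0, "az": 0},
  {"x": 0, "y": 0, "z": 0, "ax": 0, "ay": 0, "az": 0},
  {"x": 0, "y": 0, "z": 0, "ax": 0, "ay": 0, "az": 0},
  {"x": 0, "y": 0, "z": 0, "ax": 0, "ay": 0, "az": 0},
  {"x": 0, "y": 0, "z": 0, "ax": 0, "ay": 0, "az": 0},
], claw=-0.46)

```text
time_s: 15.35
tool_pos: [0.5125, 0.2085, 0.1877]
tool_rot: [-180.0, 0.0, 106.2]
force: [0.3, -0.5, -0.5]
grip_width: 0.0231
grasp_force: 0.0
```

```bash
python3 - <<'E'
from h import *
o=env.get_obs(); im=env.read_camera("wrist"); sc=env.read_camera("scene")
a=cv2.resize(im[170:270,267:367],(500,500),interpolation=cv2.INTER_NEAREST); b=cv2.resize(sc[100:160,320:356],(300,500),interpolation=cv2.INTER_NEAREST)
cv2.imwrite("pics/z5.png",np.clip(np.hstack([a,b])[...,::-1]*1.6,0,255).astype(np.uint8)); print(o["force"],o["tool_pos"],o["grip_width"],o["grasp_force"])
E
```

```text
[ 0.28346595 -0.53873624 -0.50109899] [0.5125178  0.20848528 0.18773095] 0.023054012442560466 0.0
```

View pics/z5.png

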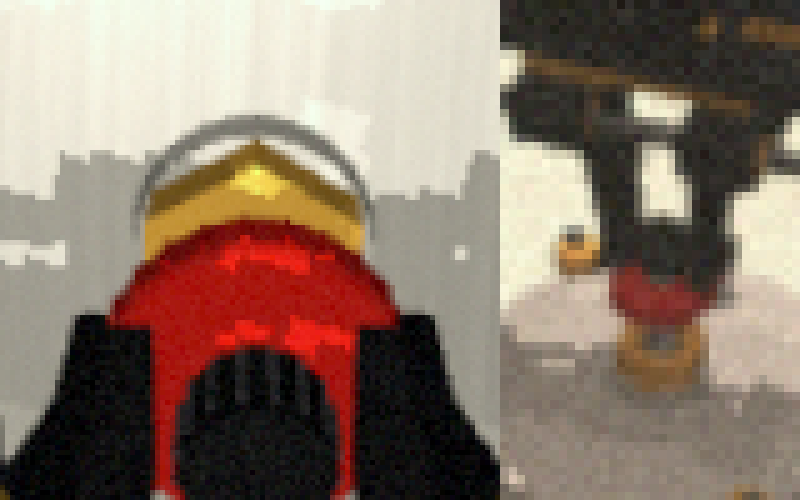

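The fingers are open, with the head free between them: gaps at crop x 155–178 and 338–358. The disc sits above the hexagon and the rod stands in the pocket. Now I push the disc down.

Call:
jog_arm([
  {"x": 0, "y": 0, "z": 0.1, "ax": 0, "ay": 0, "az": 0},
  {"x": 0, "y": 0, "z": 0.2, "ax": 0, "ay": 0, "az": 0},
  {"x": 0, "y": 0, "z": 0.2, "ax": 0, "ay": 0, "az": 0},
  {"x": 0, "y": 0, "z": 0.2, "ax": 0, "ay": 0, "az": 0},
  {"x": 0, "y": 0, "z": 0.2, "ax": 0, "ay": 0, "az": 0},
])

```text
time_s: 15.95
tool_pos: [0.5127, 0.2086, 0.1789]
tool_rot: [-180.0, 0.0, 106.2]
force: [1.2, 0.3, 0.8]
grip_width: 0.0235
grasp_force: 0.3
```

Call:
jog_arm([
  {"x": 0, "y": 0, "z": 0.2, "ax": 0, "ay": 0, "az": 0},
  {"x": 0, "y": 0, "z": 0.2, "ax": 0, "ay": 0, "az": 0},
  {"x": 0, "y": 0, "z": 0.2, "ax": 0, "ay": 0, "az": 0},
  {"x": 0, "y": 0, "z": 0.2, "ax": 0, "ay": 0, "az": 0},
  {"x": 0, "y": 0, "z": 0.2, "ax": 0, "ay": 0, "az": 0},
])

```text
time_s: 16.45
tool_pos: [0.5127, 0.2086, 0.1688]
tool_rot: [-180.0, 0.0, 106.2]
force: [-0.5, 1.3, 0.9]
grip_width: 0.0236
grasp_force: 0.3
```

Call:
jog_arm([
  {"x": 0, "y": 0, "z": 0.1, "ax": 0, "ay": 0, "az": 0},
  {"x": 0, "y": 0, "z": 0.08, "ax": 0, "ay": 0, "az": 0},
  {"x": 0, "y": 0, "z": 0.07, "ax": 0, "ay": 0, "az": 0},
  {"x": 0, "y": 0, "z": 0.05, "ax": 0, "ay": 0, "az": 0},
  {"x": 0, "y": 0, "z": 0.05, "ax": 0, "ay": 0, "az": 0},
])

```text
time_s: 16.95
tool_pos: [0.5127, 0.2086, 0.1655]
tool_rot: [180.0, 0.0, 106.2]
force: [-1.4, -0.1, 1.0]
grip_width: 0.0232
grasp_force: 0.3
```

Call:
jog_arm([
  {"x": 0, "y": 0, "z": 0.04, "ax": 0, "ay": 0, "az": 0},
  {"x": 0, "y": 0, "z": 0.04, "ax": 0, "ay": 0, "az": 0},
  {"x": 0, "y": 0, "z": 0.04, "ax": 0, "ay": 0, "az": 0},
  {"x": 0, "y": 0, "z": 0.04, "ax": 0, "ay": 0, "az": 0},
  {"x": 0, "y": 0, "z": 0.04, "ax": 0, "ay": 0, "az": 0},
])

```text
time_s: 17.45
tool_pos: [0.5127, 0.2086, 0.1635]
tool_rot: [-180.0, 0.0, 106.2]
force: [-0.1, -0.3, 0.2]
grip_width: 0.0236
grasp_force: 0.3
```

Call:
jog_arm([
  {"x": 0, "y": 0, "z": 0.03, "ax": 0, "ay": 0, "az": 0},
  {"x": 0, "y": 0, "z": 0.03, "ax": 0, "ay": 0, "az": 0},
  {"x": 0, "y": 0, "z": 0.03, "ax": 0, "ay": 0, "az": 0},
  {"x": 0, "y": 0, "z": 0.03, "ax": 0, "ay": 0, "az": 0},
  {"x": 0, "y": 0, "z": 0.03, "ax": 0, "ay": 0, "az": 0},
])

```text
time_s: 17.95
tool_pos: [0.5127, 0.2086, 0.1625]
tool_rot: [-180.0, 0.0, 106.2]
force: [-1.1, -0.5, 5.7]
grip_width: 0.0237
grasp_force: 3.0
```

Call:
jog_arm([
  {"x": 0, "y": 0, "z": 0, "ax": 0, "ay": 0, "az": 0},
  {"x": 0, "y": 0, "z": 0, "ax": 0, "ay": 0, "az": 0},
  {"x": 0, "y": 0, "z": 0, "ax": 0, "ay": 0, "az": 0},
  {"x": 0, "y": 0, "z": 0, "ax": 0, "ay": 0, "az": 0},
  {"x": 0, "y": 0, "z": 0, "ax": 0, "ay": 0, "az": 0},
])

```text
time_s: 18.45
tool_pos: [0.5127, 0.2086, 0.1625]
tool_rot: [-180.0, 0.0, 106.2]
force: [-1.4, -0.0, 5.3]
grip_width: 0.0233
grasp_force: 2.6
```

Call:
jog_arm([
  {"x": 0, "y": 0, "z": 0, "ax": 0, "ay": 0, "az": 0},
  {"x": 0, "y": 0, "z": 0, "ax": 0, "ay": 0, "az": 0},
  {"x": 0, "y": 0, "z": 0, "ax": 0, "ay": 0, "az": 0},
  {"x": 0, "y": 0, "z": 0, "ax": 0, "ay": 0, "az": 0},
  {"x": 0, "y": 0, "z": 0, "ax": 0, "ay": 0, "az": 0},
])

```text
time_s: 18.95
tool_pos: [0.5127, 0.2086, 0.1625]
tool_rot: [180.0, 0.0, 106.2]
force: [-2.4, -1.3, 5.0]
grip_width: 0.0233
grasp_force: 2.6
```

Call:
jog_arm([
  {"x": 0, "y": 0, "z": 0, "ax": 0, "ay": 0, "az": 0},
  {"x": 0, "y": 0, "z": 0, "ax": 0, "ay": 0, "az": 0},
  {"x": 0, "y": 0, "z": 0, "ax": 0, "ay": 0, "az": 0},
  {"x": 0, "y": 0, "z": 0, "ax": 0, "ay": 0, "az": 0},
  {"x": 0, "y": 0, "z": 0, "ax": 0, "ay": 0, "az": 0},
])

```text
time_s: 19.45
tool_pos: [0.5127, 0.2086, 0.1625]
tool_rot: [180.0, 0.0, 106.2]
force: [-1.7, -1.2, 5.3]
grip_width: 0.0234
grasp_force: 2.6
```

```bash
python3 - <<'E'
from h import *
o=env.get_obs(); im=env.read_camera("wrist"); sc=env.read_camera("scene")
a=cv2.resize(im[170:270,267:367],(500,500),interpolation=cv2.INTER_NEAREST); b=cv2.resize(sc[100:160,320:356],(300,500),interpolation=cv2.INTER_NEAREST)
cv2.imwrite("pics/z6.png",np.clip(np.hstack([a,b])[...,::-1]*1.6,0,255).astype(np.uint8)); print(o["force"],o["tool_pos"],o["grip_width"],o["grasp_force"])
E
```

```text
[-1.69195042 -1.24142128  5.25583237] [0.51266111 0.20860329 0.1624726 ] 0.02335139936332998 2.6326269886829348
```

View pics/z6.png

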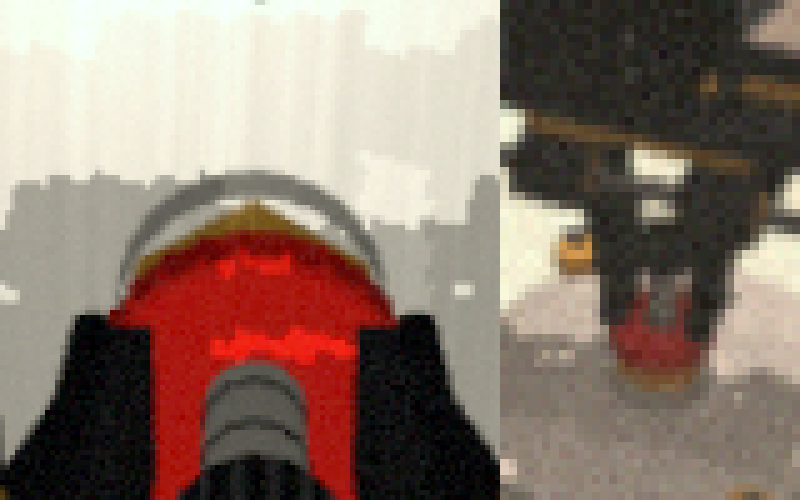

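The disc sits on the hexagon (scene crop (655,340)), with the rod visible above it between the fingers. It has been held at about 5 N for over 1.5 s. Now I ease off, open and retreat.

Call:
jog_arm([
  {"x": 0, "y": 0, "z": -0.05, "ax": 0, "ay": 0, "az": 0},
  {"x": 0, "y": 0, "z": -0.05, "ax": 0, "ay": 0, "az": 0},
  {"x": 0, "y": 0, "z": -0.1, "ax": 0, "ay": 0, "az": 0},
  {"x": 0, "y": 0, "z": -0.1, "ax": 0, "ay": 0, "az": 0},
  {"x": 0, "y": 0, "z": 0, "ax": 0, "ay": 0, "az": 0},
])

```text
time_s: 20.05
tool_pos: [0.5128, 0.2086, 0.165]
tool_rot: [180.0, -0.0, 106.2]
force: [1.2, -0.5, -0.8]
grip_width: 0.0234
grasp_force: 0.0
```

Call:
jog_arm([
  {"x": 0, "y": 0, "z": 0, "ax": 0, "ay": 0, "az": 0},
  {"x": 0, "y": 0, "z": 0, "ax": 0, "ay": 0, "az": 0},
  {"x": 0, "y": 0, "z": 0, "ax": 0, "ay": 0, "az": 0},
  {"x": 0, "y": 0, "z": 0, "ax": 0, "ay": 0, "az": 0},
  {"x": 0, "y": 0, "z": 0, "ax": 0, "ay": 0, "az": 0},
], claw=0.15)

```text
time_s: 20.55
tool_pos: [0.5127, 0.2086, 0.165]
tool_rot: [-180.0, 0.0, 106.2]
force: [-1.0, -0.1, 0.0]
grip_width: 0.0485
grasp_force: 0.0
```

Call:
jog_arm([
  {"x": 0, "y": 0, "z": -0.5, "ax": 0, "ay": 0, "az": 0},
  {"x": 0, "y": 0, "z": -1, "ax": 0, "ay": 0, "az": 0},
  {"x": 0, "y": 0, "z": -1.5, "ax": 0, "ay": 0, "az": 0},
  {"x": 0, "y": 0, "z": -2, "ax": 0, "ay": 0, "az": 0},
  {"x": 0, "y": 0, "z": -2, "ax": 0, "ay": 0, "az": 0},
])

```text
time_s: 21.05
tool_pos: [0.5128, 0.2088, 0.2371]
tool_rot: [179.9, 0.0, 106.3]
force: [0.2, 0.5, -0.5]
grip_width: 0.0502
grasp_force: 0.0
```

Call:
jog_arm([
  {"x": 0, "y": 0, "z": -2, "ax": 0, "ay": 0, "az": 0},
  {"x": 0, "y": 0, "z": -1, "ax": 0, "ay": 0, "az": 0},
  {"x": 0, "y": 0, "z": -0.5, "ax": 0, "ay": 0, "az": 0},
  {"x": 0, "y": 0, "z": 0, "ax": 0, "ay": 0, "az": 0},
  {"x": 0, "y": 0, "z": 0, "ax": 0, "ay": 0, "az": 0},
])

```text
time_s: 21.55
tool_pos: [0.5123, 0.2083, 0.2693]
tool_rot: [-179.9, 0.0, 106.2]
force: [0.4, 0.1, -0.4]
grip_width: 0.0497
grasp_force: 0.0
```

```bash
python3 - <<'E'
from h import *
o=env.get_obs(); P=env.camera_params("wrist"); im=env.read_camera("wrist"); sc=env.read_camera("scene")
a=cv2.resize(im[140:240,267:367],(400,400),interpolation=cv2.INTER_NEAREST); b=cv2.resize(sc[100:160,310:370],(400,400),interpolation=cv2.INTER_NEAREST)
cv2.imwrite("pics/z7.png",np.clip(np.hstack([a,b])[...,::-1]*1.6,0,255).astype(np.uint8)); print(o["time_s"],o["force"],o["tool_pos"],o["grip_width"])
m=blobs(mask(im,172,6,110),60); s=blobs(mask(sc,172,6,110),30); print(m,s); print(tri(ray("wrist",m[0][0],P),ray("scene",s[0][0])))
E
```

```text
21.55 [ 0.40086874  0.11685002 -0.41386997] [0.51234619 0.2083359  0.26931794] 0.04969753495765163
[([318.0, 190.5], [297, 175, 43, 37, 939])] [([338.9, 139.2], [333, 135, 13, 9, 83])]
(array([0.51269532, 0.21027834, 0.15455861]), [np.float64(0.00022778817594873584), np.float64(0.00022778817594861495)])
```

View pics/z7.png

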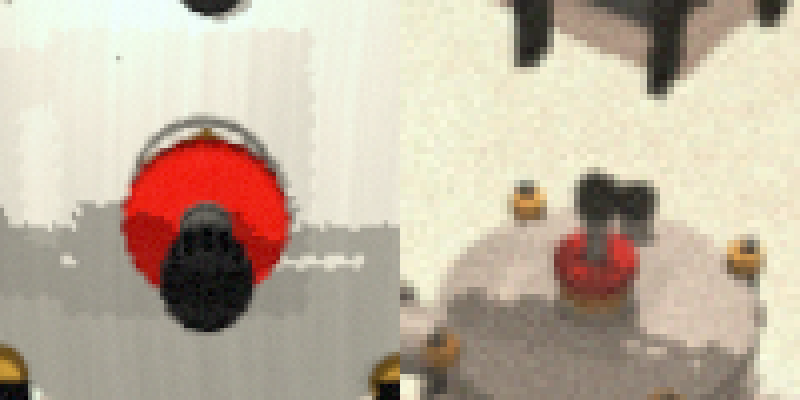

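The rod stands upright with the disc on the rim (scene crop (597,262)), and the gripper is well clear above it. I'm handing the job in.

```bash
python3 -c "
from cell import env
print(env.sign_off())"
```

```text
the job is handed in; nothing more can be done
None
```

The job is done and handed in at about 21.6 s: the rod is left standing on the bottom of the pocket (about 76 mm deep by feel) with the red disc on the rim, pressed at about 5 N for over 1.5 s before release, and the gripper is clear.

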